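# Press the lockbox lid level and latch it

### The arm

A 6-joint arm with a two-finger parallel gripper is mounted at the origin on the work surface. World frame = base frame: x ahead of the robot, y to its left, z up, the work surface at z = 0. Lengths are in m, angles in rad, forces in N, time in s.
With the tool pointing down it reaches from about 0.25 to 0.775 m from the base axis. Payload 4 kg.
Tool frame: the origin (TCP) lies on the centre line of the jaws, within the pads' length; the fingertips stand 11 mm ahead of it and the grasp point (between the pads) lies 8 mm behind it (tip_reach is the z of the fingertips in the tool frame, in m); z points along the fingers, y is the line along which they close (so a half turn about z gives the same grasp; the last joint's range is limited). The gripper opens to 94 mm and grips with 3 to 60 N. Pads are 16 mm wide; open, the fingers measure 119 mm over their backs; the gripper's body (75 mm by 177 mm) begins 78 mm behind the grasp point.
Start: joints at [1.053, 0.087, 1.371, -0, 1.684, -0.103], TCP at [0.222, 0.503, 0.217] pointing down, gripper open.
Joint ranges: [-3.1, 3.1], [-0.76, 2.03], [0.27, 2.55], [-1.08, 4.22], [0.17, 2.65], [-2.57, 2.57]. Speed limits (rad/s): [2.79, 2.79, 3.14, 3.14, 3.14, 3.14].

### API

Orientations are given as a rotation vector (axis times angle).
In Python, from rig import * gives the robot as it stands. The module is installed in compiled form; this text tells all that it offers.
- The arm moves only by the tool step_arm, never from a script. Its argument "series" is text: rows parted by semicolons, each of 5 numbers parted by spaces: the shift along the tool's x, y, z in m, then the turn about the tool's z in rad, then the opening in per cent of the stroke, from 0 (shut) to 100 (fully open). A call has 1 to 20 rows; each row shifts and turns the commanded pose from where the row before left it, along the tool's axes as they then stand; what a row does not reach is not made up. A row lasts 1/12 s, in which the tool goes at most 41.7 mm and 7.16 degrees, less where a joint would pass 70% of its speed; a pose out of reach is approached as far as the arm can. A call with a gripper value outside its range is refused whole. The fingers move at their own pace and stop on an object; the grip force is fixed at half the most. Time passes only in rows, so rows that do not move let the fingers close. It gives the time, the measured TCP pose, the force, the opening and the grip force at its end, in the units of the state.
- read_state(): the state, without advancing time (a new reading comes with each control period).
- get_image(name): name is "scene" or "top"; returns the picture (384x512x3 uint8, blue, green, red); there is no depth.
- camera_params(name): a dict with "fx", "fy", "cx", "cy" (pixels), "origin" and "attitude" of the camera in the world. Camera axes: x right, y up, looking along -z (the intrinsics and any distortion apply to the point x, -y, -z); pixel columns grow to the right and rows downward; lengths in m; the calibration is good to about 2 mm. A picture is of the moment at which its call begins. camera_params takes no time and is no camera call.
- sign_off(): hands the job in; it is judged then, once.
The state is a dict: "t": time; "joint_pos": joint angles; "qd": joint speeds; "tau": joint torques, N m; "position": TCP position; "ee_rot": TCP orientation; "force": force on the tool from outside, world axes, zero at the start; "moment": the same for the moment, N m; "grip_width": finger opening in m; "grasp_force": force on a finger pad.
Only numpy, scipy, OpenCV 4.12 (cv2) and the standard library are available. Lean on these libraries where they do the work, as an engineer would, in place of code of your own. Each camera call takes 0.05 s, during which the arm holds its last target. There are 200 camera calls.

### The job

Close up the blue lockbox: lay the pale bamboo lid into its mouth and press it down until it sits level and fully home on the ledge all round. Then swing the steel lever latch across, over the lid, until it points straight along it. Leave the other things on the shelf where they are.

Things in the scene. Friction and masses are not known exactly. Their poses are not given: they have to be found in the camera images.
- lid: Loose flat pale bamboo board 62 (its x) by 120 (its y) by 10 mm thick, about 90 g, lying flat on the slate shelf top (z = 0) at the start. Origin: centre of its underside; z up. Same either way round. It can be gripped across its 62 mm width.
- lockbox: Blue tin lockbox fixed to the shelf, 80 (its x) by 138 mm (its y), 62 mm tall to the rim; an equally tall, 38 mm long end block adjoins its +y end and carries the latch. Origin: centre of the underside of the 80 x 138 part, z up. Its top has a recess 70 (x) by 128 mm (y) for the lid, 4 mm clear all round; the recess's ledge lies 50 mm above the shelf.
- seat (a point): Centre of the recess at ledge height (50 mm above the shelf), axes as the lockbox. The lid is home with its origin here, its length along the recess, its top 60 mm above the shelf. The 5 mm thick rim stands 12 mm above the ledge (2 mm above the lid's top), but in the middle 84 mm of both long sides it is cut away down to the ledge, so that fingers can pass beside the lid.
- posts (a point): Point amid four black 10 mm wide rubber posts in the lockbox, at x = +-17, y = +-48 mm from here, at ledge height. At first their tops stick up 4 to 8 mm above the ledge, unequally, so the lid laid on them sits high and crooked. Each post slides straight down under about 3.5 N (14 N for all four), stays where it is pushed and can go wholly below the ledge, so that the lid rests on the ledge.
- latch_knob (a point): Centre of the top of the latch's upright red knob, a 16 mm wide, 32 mm tall cylinder standing on the lever; top 100.5 mm above the shelf, foot (the lever's upper face) at 68.5 mm. 72 mm from the hinge axis.
- latch_hinge (a point): Point on the latch's vertical hinge axis, on the lockbox's end block at x = 0, y = +86 mm of the lockbox, 63.5 mm above the shelf (the lever's underside).
- latch (a joint): Angle of the steel lever latch (80 x 16 x 5 mm, level) about its vertical hinge. 0: the lever points to the lockbox's -x, clear of the recess; grows anticlockwise from above; 1.57: points to the lockbox's -y, along and over the lid (3.5 mm above a lid that is home; strikes a lid that stands high). Stops at -0.5 and 1.6. Light friction (about 1 N at the knob); stays where left.
- flashlight: Orange rubber-cased flashlight lying on the shelf, 150 mm long (its x), 38 mm thick. A bystander: leave it where it is. Origin: centre of its underside.
- coaster: Round dark walnut coaster, 96 mm wide, 8 mm thick. A bystander: leave it where it is. Origin: centre of its underside.
- carkeys: Car keys on a clip: black fob and chrome keys, about 35 by 150 mm (its y), 12 mm thick. A bystander: leave it where it is. Origin: centre of its underside.
- puck: White round smartwatch puck charger, 64 mm wide, 14 mm tall. A bystander: leave it where it is. Origin: centre of its underside.
- glassescase: Dark red glasses case, 65 by 160 mm (its y), 42 mm tall. A bystander: leave it where it is. Origin: centre of its underside.
Not all that is in view belongs to the job. What is meant by the lid is not green, red or turquoise, and is the larger of those in its own colour.

How it is judged:
On the way, in this order (a step that is already met when the one before it is completed fails the run):
1. the lid is pressed home: level, on the ledge (horizontal distance between lid and seat below 0.01 m and z of lid in the frame of seat between -0.003 and 0.002 m and angle between lid's own z axis and vertical below 0.035 rad), for 0.2 s.
2. the latch is swung over the lid (value of joint latch above 1.45 rad), for 0.2 s.
At the end, for the whole second after the job is handed in: The lid lies at rest in the lockbox's recess, its underside within 2 mm of the ledge's height, centred within 10 mm and level within 2 degrees; the latch points along the lid over it (joint above 1.45 rad) (all of step 1 and value of joint latch above 1.45 rad and linear speed of lid below 0.02 m/s); the robot touches nothing.
It fails at once if the flashlight is moved by more than 30 mm (distance of flashlight from where it was at the start of the episode above 0.03 m).
It fails at once if the coaster is moved by more than 30 mm (distance of coaster from where it was at the start of the episode above 0.03 m).
It fails at once if the carkeys is moved by more than 30 mm (distance of carkeys from where it was at the start of the episode above 0.03 m).
It fails at once if the puck is moved by more than 30 mm (distance of puck from where it was at the start of the episode above 0.03 m).
It fails at once if the glassescase is moved by more than 30 mm (distance of glassescase from where it was at the start of the episode above 0.03 m).
It also fails if it takes over 59 s, if anything falls off the work surface, if the arm or the gripper's body presses on something with over 40 N, if the wrist force passes 120 N, or if a joint passes its speed limit or range.

## Working session

There is one attempt and no reset: what is moved stays moved. The work goes in short steps, Python scripts to look and compute and a tool call to move; the robot and the scene stay as the last step left them, time stands still between calls to the robot, and variables do not carry over. Pictures are saved under pics/ and viewed, at most 10 in all, crops included, and the job is handed in when it is done.

Besides the shell and the picture viewer there is one more tool, called after "Request:" by a JSON object that holds its "name" and its "arguments". step_arm: Moves the arm, as the interface text tells. Its arguments: {"type":"object","properties":{"series":{"type":"string"}},"required":["series"]}

```bash
mkdir -p pics; python3 - <<'E'
from rig import *
import cv2
for n in("scene","top"):
    im=get_image(n); cv2.imwrite(f"pics/{n}0.png",im); p=camera_params(n); print(n,p)
s=read_state(); print(s)
E
```

```text
scene {'fx': 392.63006870295214, 'fy': 392.63006870295214, 'cx': 255.92072561891447, 'cy': 194.93766139964802, 'origin': array([1.34340569, 0.09070812, 0.64433116]), 'attitude': array([0.68069478, 0.77190582, 1.50868224])}
top {'fx': 449.3793188465423, 'fy': 449.3793188465423, 'cx': 255.99054655875975, 'cy': 185.75989073004394, 'origin': array([0.46350604, 0.02245069, 1.42009924]), 'attitude': array([ 0.08062044, -0.05706991, -1.55636026])}
{'t': 0.1, 'joint_pos': array([ 1.05290219e+00,  8.78906276e-02,  1.37208584e+00,  1.05414123e-05,
        1.68359402e+00, -1.03122038e-01]), 'qd': array([-0.00141212, -0.00269627, -0.00565293,  0.00057526, -0.00123856,
        0.00066128]), 'tau': array([ 2.89737181e-03, -3.41251230e+01, -3.03303945e+01,  7.19937379e-02,
        3.03558866e-02, -8.14382929e-05]), 'position': array([0.22141994, 0.50295226, 0.21542475]), 'ee_rot': array([-6.46733728e-01, -3.07367400e+00,  2.95259606e-03]), 'force': array([0.28046387, 1.11008151, 0.36443729]), 'moment': array([0.01336128, 0.00897289, 0.02296945]), 'grasp_force': 0.0, 'grip_width': 0.09391236591908349}
```

View pics/top0.png

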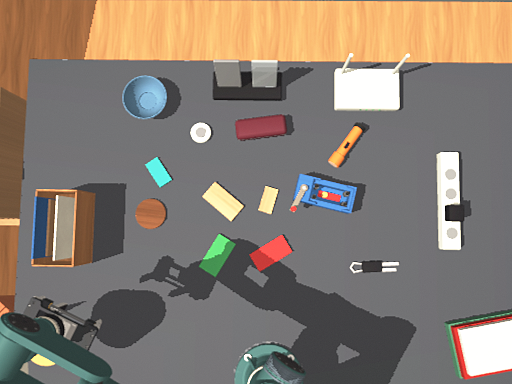

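View pics/scene0.png

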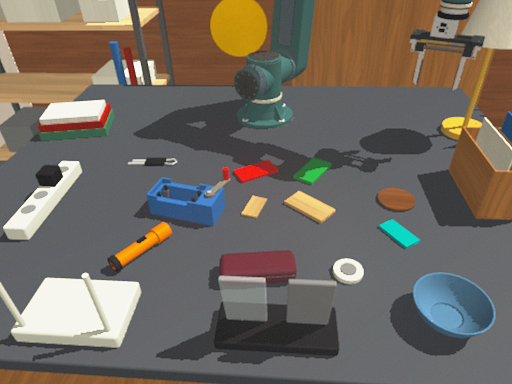

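The pale candidates in the top view are a larger board at (223,201) and a smaller one at (269,200). The green, red and turquoise boards are ruled out by colour, so the larger pale board is the lid. I'll confirm that in a crop and measure it.

```bash
cat > h.py <<'E'
import numpy as np, cv2
from rig import *
from scipy.spatial.transform import Rotation as R
def ray(n,u,v):
    p=camera_params(n); d=np.array([(u-p['cx'])/p['fx'],-(v-p['cy'])/p['fy'],-1.])
    return np.array(p['origin']),R.from_rotvec(p['attitude']).apply(d)
def plane(n,u,v,z):
    o,d=ray(n,u,v); return (o+d*(z-o[2])/d[2])
def mask(im,lo,hi):
    return cv2.inRange(cv2.cvtColor(im,cv2.COLOR_BGR2HSV),np.array(lo),np.array(hi))
def rect(n,m,z):
    """metric min-area rectangle of the mask's convex outline on plane z"""
    pts=np.argwhere(m>0)[:,::-1]
    P=np.array([plane(n,u,v,z)[:2] for u,v in pts],np.float32)
    return P,cv2.minAreaRect(P*1000)
def comps(m,amin=20):
    k,l,s,c=cv2.connectedComponentsWithStats(m)
    return l,[(i,s[i,4],c[i].round(1)) for i in range(1,k) if s[i,4]>=amin]
E
python3 - <<'E'
from h import *
im=cv2.imread("pics/top0.png"); sc=cv2.imread("pics/scene0.png")
a=cv2.resize(im[150:250,190:370],None,fx=4.4,fy=4.4,interpolation=cv2.INTER_CUBIC)[:,:790]
cv2.imwrite("pics/crop1.png",a)
for n,I,z in(("top",im,.01),("scene",sc,.01)):
  for name,lo,hi,zz in(("pale",(12,60,120),(28,170,255),z),("blue",(105,120,60),(125,255,255),.062),("red",(0,180,120),(6,255,255),.1)):
    l,c=comps(mask(I,lo,hi),8)
    for i,ar,ce in c:
      if 100<ce[1]<300 and ar<4000 and 60<ce[0]<420:
        _,r=rect(n,(l==i).astype(np.uint8),zz); print(n,name,ar,ce,np.round(r[0],1),np.round(r[1],1),round(r[2],1))
E
```

```text
top pale 218 [343.5 146.8] [ 716.7 -236.9] [ 27.  143.9] 53.7
top pale 730 [222.7 200.4] [538.4 149. ] [122.9  64.8] 50.2
top pale 41 [301.  192.3] [566.3 -98.2] [19.3 56. ] 67.3
top pale 342 [267.5 199.4] [544.7   6.7] [44.3 82.5] 73.7
top pale 535 [ 62.3 222.5] [449.6 676.7] [133.4 242.4] 89.2
top pale 349 [ 83.7 217.5] [451.5 589.8] [ 32.5 218.1] 85.8
top pale 9 [322.8 195.1] [ 561. -165.] [18.2  6.5] 31.1
top pale 9 [ 92. 227.] [451.  557.9] [25.  0.] 2.6Traceback (most recent call last):
  File "<stdin>", line 10, in <module>
  File "h.py", line 14, in rect
    P=np.array([plane(n,u,v,z)[:2] for u,v in pts],np.float32)
                ~~~~~^^^^^^^^^
  File "h.py", line 8, in plane
    o,d=ray(n,u,v); return (o+d*(z-o[2])/d[2])
        ~~~^^^^^^^
  File "h.py", line 5, in ray
    p=camera_params(n); d=np.array([(u-p['cx'])/p['fx'],-(v-p['cy'])/p['fy'],-1.])
ValueError: time passes only in moves, steps and waits
```

View pics/crop1.png

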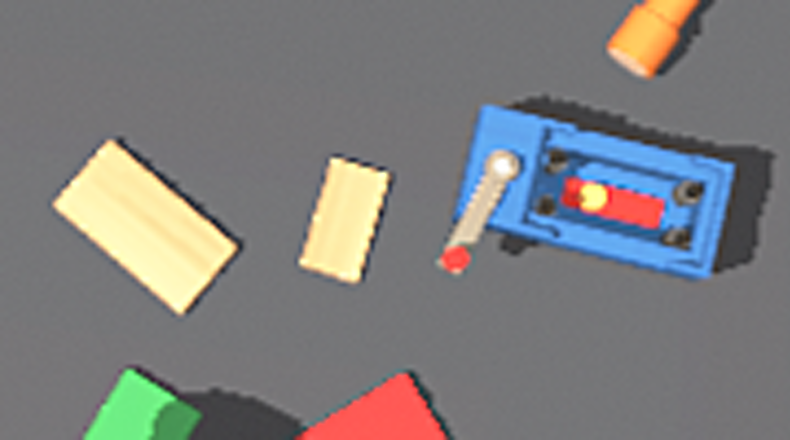

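The crop confirms it: the lid is the larger pale board, centred at about (223,201) in the full image. The smaller one at (268,199) is a decoy. Next I'll measure the box from its outline, hinge and posts.

```bash
python3 - <<'E'
import re
s=open('h.py').read()
s=s.replace("def ray(n,u,v):\n    p=camera_params(n);","CAM={n:camera_params(n) for n in('top','scene')}\ndef ray(n,u,v):\n    p=CAM[n];")
open('h.py','w').write(s)
E
python3 - <<'E'
from h import *
im=cv2.imread("pics/top0.png"); sc=cv2.imread("pics/scene0.png")
def tri(a,b):
    A=[];B=[]
    M=np.zeros((3,3));q=np.zeros(3);rs=[]
    for n,(u,v) in(("top",a),("scene",b)):
        o,d=ray(n,u,v);d/=np.linalg.norm(d);P=np.eye(3)-np.outer(d,d);M+=P;q+=P@o;rs.append((o,P))
    x=np.linalg.solve(M,q);return x.round(4),[round(float(np.linalg.norm(P@(x-o))),4) for o,P in rs]
for n,I in(("top",im),("scene",sc)):
  for name,lo,hi,zz in(("pale",(12,60,120),(28,170,255),.01),("blue",(100,120,60),(125,255,255),.062),("red",(0,150,100),(8,255,255),.1)):
    l,c=comps(mask(I,lo,hi),8)
    for i,ar,ce in c:
      if 100<ce[1]<300 and ar<4000 and 120<ce[0]<420:
        P,r=rect(n,(l==i).astype(np.uint8),zz); w,V=np.linalg.eigh(np.cov(P.T)); 
        print(n,name,ar,ce,np.round(r[0],1),np.round(r[1],1),"long-axis deg",np.degrees(np.arctan2(V[1,1],V[0,1])).round(1),"mean",(P.mean(0)*1000).round(1))
c=lambda u,v:(190+(u+.5)/4.4-.5,150+(v+.5)/4.4-.5)
posts=[plane("top",*c(*p),.056)[:2] for p in((557,160),(545,205),(688,192),(676,238))]
print("posts mm",(np.array(posts)*1000).round(1),"mean",(np.mean(posts,0)*1000).round(1))
print("hinge",plane("top",*c(503,165),.07).round(4),"knob",plane("top",*c(456,259),.1005).round(4))
for nm,p in dict(blockL=(486,104),farR=(735,160),nearR=(710,277),blockN=(458,222)).items(): print(nm,plane("top",*c(*p),.062).round(4))
b=cv2.resize(sc[145:235,130:260],None,fx=6,fy=6,interpolation=cv2.INTER_CUBIC);cv2.imwrite("pics/crop2.png",b)
E
```

```text
top pale 218 [343.5 146.8] [ 716.7 -236.9] [ 27.  143.9] long-axis deg 144.8 mean [ 714.8 -230.8]
top pale 730 [222.7 200.4] [538.4 149. ] [122.9  64.8] long-axis deg 51.4 mean [540.1 148.6]
top pale 41 [301.  192.3] [566.3 -98.2] [19.3 56. ] long-axis deg 152.1 mean [568.7 -97.2]
top pale 342 [267.5 199.4] [544.7   6.7] [44.3 82.5] long-axis deg 162.5 mean [544.9   7.6]
top pale 9 [322.8 195.1] [ 561. -165.] [18.2  6.5] long-axis deg -153.8 mean [ 560.7 -165.5]
top blue 1208 [325.9 193. ] [ 562.7 -164.3] [179.2  84.2] long-axis deg 74.4 mean [ 563.6 -168. ]
top red 21 [319.9 193.8] [ 557.3 -144.4] [18.8 10.6] long-axis deg -175.6 mean [ 558.4 -145. ]
top red 67 [333.4 196.8] [ 550.3 -184. ] [34.8 16.5] long-axis deg 81.1 mean [ 549.9 -184.5]
top red 24 [293.2 208.2] [515.5 -67.8] [11.7 14.7] long-axis deg 117.0 mean [515.  -67.1]
top red 790 [270.4 252.5] [384.5  -1.9] [ 60.  112.8] long-axis deg 121.7 mean [385.1  -1.5]
scene pale 67 [217.6 186.7] [ 473.2 -100. ] [15.2 70.9] long-axis deg 158.1 mean [473.3 -99.1]
scene pale 475 [396.2 198.9] [504.6 377.5] [88.7 90.9] long-axis deg 113.5 mean [505.6 377.4]
scene pale 857 [309.9 206.2] [545.  150.8] [127.3  71.6] long-axis deg 48.8 mean [547.  151.9]
scene pale 370 [253.9 206.3] [553.7   8.7] [45.5 87.8] long-axis deg 165.2 mean [554.7   8.4]
scene blue 2393 [185.7 202.1] [ 599.6 -155.7] [208.8 143.9] long-axis deg 62.8 mean [ 610.4 -152. ]
scene red 566 [255.2 170.8] [523.   12.3] [ 62.9 105.3] long-axis deg 120.9 mean [524.5  11.7]
scene red 72 [225.5 172.8] [537.6 -63.1] [54.8 15.2] long-axis deg -169.1 mean [537.  -61.9]
posts mm [[ 585.1 -139.4]
 [ 553.9 -131.2]
 [ 564.1 -229.6]
 [ 532.3 -221.2]] mean [ 558.9 -180.3]
hinge [ 0.58   -0.1008  0.07  ] knob [ 0.5141 -0.0671  0.1005]
blockL [ 0.6228 -0.0896  0.062 ]
farR [ 0.5862 -0.2608  0.062 ]
nearR [ 0.5056 -0.2433  0.062 ]
blockN [ 0.541  -0.0709  0.062 ]
```

View pics/crop2.png

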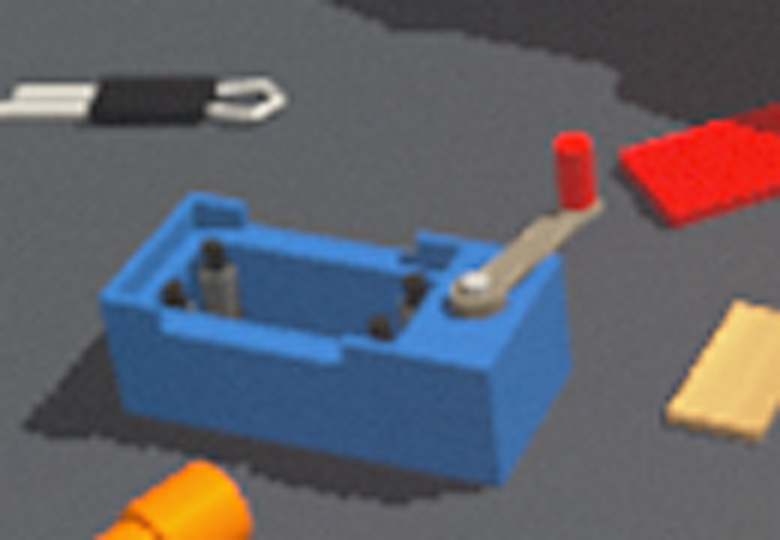

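The scene crop shows the open box, its four posts at uneven heights, the latch at its hinge near crop (480,285), and the knob at crop (575,165). Next I'll refine the box pose and work out the first move.

```bash
cat >> h.py <<'E'
def go(x,y,yaw_y):
    """turn about tool z so that tool y lies along world angle yaw_y (deg, mod 180), then shift in the turned tool axes"""
    s=read_state(); M=R.from_rotvec(s['ee_rot']).as_matrix()
    a=np.degrees(np.arctan2(M[1,1],M[0,1])); j6=s['joint_pos'][5]
    for t in (0,180):
        d=(yaw_y+t-a+180)%360-180     # world ccw
        N=M@R.from_rotvec([0,0,-np.radians(d)]).as_matrix()
        sh=N.T@(np.array([x,y,s['position'][2]])-s['position'])
        print(f"turn {-np.radians(d):.3f} shift {sh.round(4)} | pos {s['position'].round(4)} tooly {a:.1f} tilt {np.degrees(np.arccos(-M[2,2])):.2f} j6 {j6:.2f} base change {np.arctan2(y,x)-s['joint_pos'][0]:.2f}")
E
python3 - <<'E'
from h import *
im=cv2.imread("pics/top0.png")
# outline of blue top: fit lines to convex hull sides away from visible walls
m=mask(im,(100,120,60),(125,255,255)); l,c=comps(m,900)
i=[i for i,a,ce in c if abs(ce[0]-326)<5][0]
b=(l==i).astype(np.uint8); V=cv2.cvtColor(im,cv2.COLOR_BGR2HSV)[...,2]
th=np.radians(77.5); ey=np.array([np.cos(th),np.sin(th)]); ex=np.array([ey[1],-ey[0]])
c0=np.array([.5605,-.1843])
# sample V and mask along lines in box coordinates at z=.062
p=CAM['top']; Rm=R.from_rotvec(p['attitude']).as_matrix()
def proj(P):
    q=Rm.T@(P-p['origin']); return p['cx']+p['fx']*q[0]/-q[2],p['cy']-p['fy']*q[1]/-q[2]
S=cv2.cvtColor(im,cv2.COLOR_BGR2HSV)[...,1].astype(np.float32)
def prof(fn,ts):
    uv=np.array([proj(np.array([*(c0+fn(t)[0]*ex+fn(t)[1]*ey),.062])) for t in ts],np.float32)
    return cv2.remap(S,uv[:,:1].copy(),uv[:,1:].copy(),cv2.INTER_LINEAR)[:,0]
def edge(f,lo,hi,sg):
    ts=np.arange(lo,hi,.0005); q=prof(f,ts); k=np.where(q>110)[0]
    return ts[k[-1] if sg>0 else k[0]]*1000
print("x+ edge at y:",[(y,round(edge(lambda t:(t,y/1000),0.025,.06,1),1)) for y in(-60,-50,50,60,70,80,95,100)])
print("x- edge at y:",[(y,round(edge(lambda t:(t,y/1000),-.06,-.025,-1),1)) for y in(-60,-50,50,60,95,100)])
print("y- edge at x:",[(x,round(edge(lambda t:(x/1000,t),-.09,-.06,-1),1)) for x in(-35,-20,0,20,35)])
print("y+ edge at x:",[(x,round(edge(lambda t:(x/1000,t),.09,.13,1),1)) for x in(-35,-20,0,20,35)])
go(.539,.149,140.8)
E
```

```text
x+ edge at y: [(-60, np.float64(38.0)), (-50, np.float64(38.0)), (50, np.float64(39.0)), (60, np.float64(40.5)), (70, np.float64(41.0)), (80, np.float64(40.0)), (95, np.float64(40.5)), (100, np.float64(40.0))]Traceback (most recent call last):
  File "<stdin>", line 21, in <module>
  File "<stdin>", line 19, in edge
IndexError: index 0 is out of bounds for axis 0 with size 0
```

```bash
python3 - <<'E'
from h import *
im=cv2.imread("pics/top0.png")
th=np.radians(77.0); ey=np.array([np.cos(th),np.sin(th)]); ex=np.array([ey[1],-ey[0]])
c0=np.array([.5605,-.1843])
p=CAM['top']; Rm=R.from_rotvec(p['attitude']).as_matrix()
def proj(P):
    q=Rm.T@(P-p['origin']); return p['cx']+p['fx']*q[0]/-q[2],p['cy']-p['fy']*q[1]/-q[2]
S=cv2.cvtColor(im,cv2.COLOR_BGR2HSV)[...,1].astype(np.float32)
def edge(f,lo,hi,z=.062):
    ts=np.arange(lo,hi,.0005 if hi>lo else -.0005)
    uv=np.array([proj(np.array([*(c0+f(t)[0]*ex+f(t)[1]*ey),z])) for t in ts],np.float32)
    q=cv2.remap(S,uv[:,:1].copy(),uv[:,1:].copy(),cv2.INTER_LINEAR)[:,0]
    k=np.where(q>110)[0]; return round(float(ts[k[0]]*1000),1) if len(k) else None
print("x+",[edge(lambda t:(t,y/1000),.06,.02) for y in(-60,-40,-20,0,20,40,60,80,95)])
print("x- (foot z=0)",[edge(lambda t:(t,y/1000),-.06,-.02,0) for y in(-60,-40,-20,0,20,40)])
print("y-",[edge(lambda t:(x/1000,t),-.09,-.05) for x in(-35,-20,0,20,35)])
print("y+ (foot)",[edge(lambda t:(x/1000,t),.13,.08,0) for x in(-30,-20,0,20,35)])
go(.539,.149,140.8)
E
```

```text
x+ [38.5, 39.0, 37.5, 39.0, 37.0, 37.5, 40.5, 39.0, 39.5]
x- (foot z=0) [-40.0, -39.5, -40.0, -39.0, -40.0, -39.0]
y- [-69.5, -69.0, -69.5, -69.5, -69.0]
y+ (foot) [106.5, 106.5, 106.5, 106.5, 106.0]
turn -1.301 shift [ 7.360e-02 -4.698e-01  3.000e-04] | pos [0.2214 0.503  0.2154] tooly 66.2 tilt 0.11 j6 -0.10 base change -0.78
turn 1.840 shift [-7.360e-02  4.698e-01  3.000e-04] | pos [0.2214 0.503  0.2154] tooly 66.2 tilt 0.11 j6 -0.10 base change -0.78
```

Request:
{"name": "step_arm", "arguments": {"series": "0 0 0 0.115 100; 0 0 0 0.115 100; 0 0 0 0.115 100; 0 0 0 0.115 100; 0 0 0 0.115 100; 0 0 0 0.115 100; 0 0 0 0.115 100; 0 0 0 0.115 100; 0 0 0 0.115 100; 0 0 0 0.115 100; 0 0 0 0.115 100; 0 0 0 0.115 100; 0 0 0 0.115 100; 0 0 0 0.115 100; 0 0 0 0.115 100; 0 0 0 0.115 100; 0 0 0 0 100"}}

```text
t: 1.52
position: [0.2215, 0.5031, 0.2158]
ee_rot: [2.838, 1.345, -0.001]
force: [-0.1, 0.1, 0.2]
grip_width: 0.0941
grasp_force: 0.0
```

Request:
{"name": "step_arm", "arguments": {"series": "-0.0046 0.0294 0 0 100; -0.0046 0.0294 0 0 100; -0.0046 0.0294 0 0 100; -0.0046 0.0294 0 0 100; -0.0046 0.0294 0 0 100; -0.0046 0.0294 0 0 100; -0.0046 0.0294 0 0 100; -0.0046 0.0294 0 0 100; -0.0046 0.0294 0 0 100; -0.0046 0.0294 0 0 100; -0.0046 0.0294 0 0 100; -0.0046 0.0294 0 0 100; -0.0046 0.0294 0 0 100; -0.0046 0.0294 0 0 100; -0.0046 0.0294 0 0 100; -0.0046 0.0294 0 0 100; 0 0 0 0 100; 0 0 0 0 100"}}

```text
t: 3.02
position: [0.5401, 0.148, 0.2156]
ee_rot: [-2.837, -1.347, 0.003]
force: [-0.4, 0.5, 0.9]
grip_width: 0.0937
grasp_force: 0.0
```

```bash
python3 - <<'E'
from h import *
go(.539,.149,140.8)
E
```

```text
turn 3.141 shift [-0.0001  0.0015  0.    ] | pos [0.5401 0.148  0.2156] tooly -39.2 tilt 0.11 j6 0.85 base change 0.10
turn -0.000 shift [ 0.0001 -0.0015  0.    ] | pos [0.5401 0.148  0.2156] tooly -39.2 tilt 0.11 j6 0.85 base change 0.10
```

Request:
{"name": "step_arm", "arguments": {"series": "0 -0.0015 0.019 0 100; 0 0 0.019 0 100; 0 0 0.019 0 100; 0 0 0.019 0 100; 0 0 0.019 0 100; 0 0 0.019 0 100; 0 0 0.019 0 100; 0 0 0.019 0 100; 0 0 0.019 0 100; 0 0 0.019 0 100; 0 0 0.006 0 100; 0 0 0.006 0 100; 0 0 0 0 100; 0 0 0 0 100"}}

```text
t: 4.18
position: [0.5389, 0.1506, 0.0154]
ee_rot: [2.837, 1.349, 0.002]
force: [-0.9, -0.8, 0.4]
grip_width: 0.0936
grasp_force: 0.0
```

Request:
{"name": "step_arm", "arguments": {"series": "0 0 0 0 30; 0 0 0 0 30; 0 0 0 0 30; 0 0 0 0 30; 0 0 0 0 30; 0 0 0 0 30; 0 0 0 0 30; 0 0 0 0 30; 0 0 0 0 30; 0 0 0 0 30; 0 0 0 0 30; 0 0 0 0 30"}}

```text
t: 5.18
position: [0.5388, 0.15, 0.0148]
ee_rot: [2.838, 1.348, 0.001]
force: [0.0, -1.3, 3.7]
grip_width: 0.0612
grasp_force: 30.0
```

Request:
{"name": "step_arm", "arguments": {"series": "0 0 -0.015 0 30; 0 0 -0.015 0 30; 0 0 -0.015 0 30; 0 0 -0.015 0 30; 0 0 -0.015 0 30; 0 0 -0.015 0 30; 0 0 -0.015 0 30; 0 0 -0.015 0 30; 0 0 -0.015 0 30; 0 0 -0.015 0 30; 0 0 0 0 30; 0 0 0 0 30"}}

```text
t: 6.18
position: [0.5388, 0.1501, 0.1645]
ee_rot: [2.838, 1.348, 0.001]
force: [0.6, -0.4, -0.5]
grip_width: 0.0616
grasp_force: 30.0
```

```bash
python3 - <<'E'
from h import *
im=get_image("top"); cv2.imwrite("pics/held.png",im[130:270,180:380])
m=mask(im,(12,60,120),(28,170,255)); l,c=comps(m,60); print([x for x in c if 120<x[2][0]<280 and x[2][1]<260])
cv2.imwrite("pics/held.png",cv2.resize(im[110:240,150:310],None,fx=4,fy=4))
go(.5605,-.1843,-13.0)
E
```

```text
[(1, np.int32(31753), array([249.2,  31.5])), (7, np.int32(352), array([267.9, 199.6])), (18, np.int32(74), array([235.7, 203.6]))]
turn -0.457 shift [-0.3207  0.097   0.    ] | pos [0.5381 0.15   0.1633] tooly -39.2 tilt 0.08 j6 0.85 base change -0.49
turn 2.685 shift [ 0.3207 -0.097   0.    ] | pos [0.5381 0.15   0.1633] tooly -39.2 tilt 0.08 j6 0.85 base change -0.49
```

View pics/held.png

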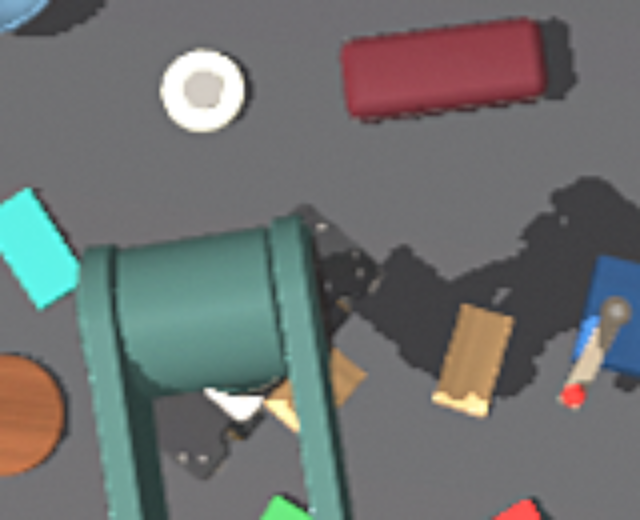

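The lid is held, with its end visible at crop (340,380). Now I'll carry it over the recess.

Request:
{"name": "step_arm", "arguments": {"series": "0 0 0 -0.114 30; 0 0 0 -0.114 30; 0 0 0 -0.114 30; 0 0 0 -0.115 30; -0.02 0.0061 0 0 30; -0.02 0.0061 0 0 30; -0.02 0.0061 0 0 30; -0.02 0.0061 0 0 30; -0.02 0.0061 0 0 30; -0.02 0.0061 0 0 30; -0.02 0.0061 0 0 30; -0.02 0.0061 0 0 30; -0.02 0.0061 0 0 30; -0.02 0.0061 0 0 30; -0.02 0.0061 0 0 30; -0.02 0.0061 0 0 30; -0.02 0.0061 0 0 30; -0.02 0.0061 0 0 30; -0.02 0.0061 0 0 30; -0.02 0.0061 0 0 30"}}

```text
t: 7.9
position: [0.5607, -0.1843, 0.162]
ee_rot: [-2.456, -1.953, 0.003]
force: [-0.5, -0.8, 0.1]
grip_width: 0.0615
grasp_force: 30.0
```

```bash
python3 - <<'E'
from h import *
im=get_image("scene"); cv2.imwrite("pics/over.png",cv2.resize(im[80:240,100:300],None,fx=4,fy=3.7))
go(.5605,-.1843,-13.0)
E
```

```text
turn -0.004 shift [ 0.0041 -0.0011 -0.    ] | pos [ 0.5607 -0.1885  0.1617] tooly -13.2 tilt 0.24 j6 -0.19 base change 0.10
turn 3.138 shift [-0.0041  0.0011 -0.    ] | pos [ 0.5607 -0.1885  0.1617] tooly -13.2 tilt 0.24 j6 -0.19 base change 0.10
```

View pics/over.png

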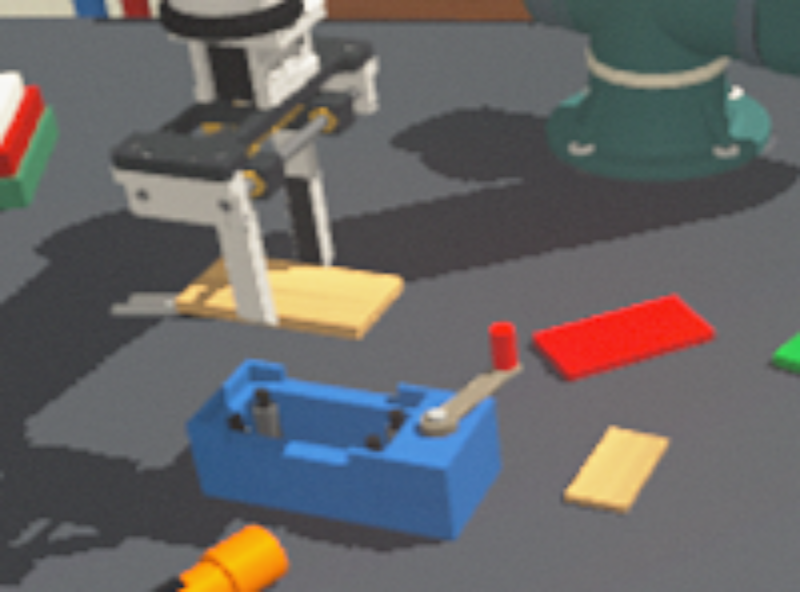

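The scene view shows the lid level above the recess, with the finger near the middle of its edge. I'll settle the arm and check the lid's offset in the grip.

Request:
{"name": "step_arm", "arguments": {"series": "0 0 0 0 30; 0 0 0 0 30; 0 0 0 0 30"}}

```text
t: 8.2
position: [0.5612, -0.1826, 0.1634]
ee_rot: [-2.456, -1.955, 0.001]
force: [0.0, -0.6, -1.4]
grip_width: 0.0615
grasp_force: 30.0
```

```bash
python3 - <<'E'
from h import *
im=get_image("scene"); cv2.imwrite("pics/s2.png",im); go(.5605,-.1843,-13.0)
s=read_state(); M=R.from_rotvec(s['ee_rot']).as_matrix(); zt=s['position'][2]-.0148
m=mask(im,(10,50,100),(28,190,255)); l,c=comps(m,60)
c=[x for x in c if 130<x[2][0]<210 and 140<x[2][1]<180]; print(c)
b=np.isin(l,[x[0] for x in c]).astype(np.uint8)
p=CAM['scene']; Rm=R.from_rotvec(p['attitude']).as_matrix()
def proj(P):
    q=Rm.T@(P-p['origin']); return np.array([p['cx']+p['fx']*q[0]/-q[2],p['cy']-p['fy']*q[1]/-q[2]])
ex,ey=-M[:,0],M[:,1]
print("tool x",M[:,0].round(3))
for nm,a,bb in(("L near",1,1),("L far",1,-1),("R near",-1,1),("R far",-1,-1)):
    for h in(.0,.01): print(nm,h,proj(s['position']*[1,1,0]+np.array([0,0,zt+h])+.06*a*M[:,0]+.031*bb*M[:,1]).round(1))
h=cv2.convexHull(np.argwhere(b)[:,::-1].astype(np.int32)); print(cv2.approxPolyDP(h,2.,True)[:,0].tolist())
E
```

```text
turn 0.001 shift [-0.002  -0.0005 -0.    ] | pos [ 0.5614 -0.1825  0.1638] tooly -12.9 tilt 0.08 j6 -0.18 base change 0.09
turn -3.140 shift [ 0.002   0.0005 -0.    ] | pos [ 0.5614 -0.1825  0.1638] tooly -12.9 tilt 0.08 j6 -0.18 base change 0.09
[(70, np.int32(176), array([152.7, 159. ])), (71, np.int32(557), array([182.6, 159.6]))]
tool x [0.224 0.975 0.001]
L near 0.0 [190.1 170.8]
L near 0.01 [189.5 167.1]
L far 0.0 [201. 157.]
L far 0.01 [200.6 153.5]
R near 0.0 [144.  163.4]
R near 0.01 [143.2 159.8]
R far 0.0 [156.8 150.4]
R far 0.01 [156.1 146.9]
[[201, 154], [200, 159], [189, 171], [144, 163], [155, 149]]
```

The lid sits centred on the TCP to within 1 px. Lowering it.

Request:
{"name": "step_arm", "arguments": {"series": "-0.002 -0.0005 0.012 0 30; 0 0 0.012 0 30; 0 0 0.012 0 30; 0 0 0.012 0 30; 0 0 0.012 0 30; 0 0 0.012 0 30; 0 0 0.012 0 30; 0 0 0 0 30; 0 0 0 0 30; 0 0 0 0 30; 0 0 0 0 30"}}

```text
t: 9.17
position: [0.5615, -0.1859, 0.0816]
ee_rot: [2.457, 1.954, 0.002]
force: [0.5, 0.4, -0.8]
grip_width: 0.0614
grasp_force: 30.0
```

Request:
{"name": "step_arm", "arguments": {"series": "0 0 0.001 0 30; 0 0 0.001 0 30; 0 0 0.001 0 30; 0 0 0.001 0 30; 0 0 0.001 0 30; 0 0 0.001 0 30; 0 0 0.001 0 30; 0 0 0.001 0 30; 0 0 0.001 0 30; 0 0 0.001 0 30; 0 0 0 0 30; 0 0 0 0 30"}}

```text
t: 10.17
position: [0.5608, -0.1856, 0.0713]
ee_rot: [2.458, 1.955, 0.0]
force: [-2.9, -0.3, 4.1]
grip_width: 0.0615
grasp_force: 30.0
```

Request:
{"name": "step_arm", "arguments": {"series": "0 0 0.001 0 30; 0 0 0.001 0 30; 0 0 0.001 0 30; 0 0 0.001 0 30; 0 0 0 0 30; 0 0 0 0 30; 0 0 0 0 30"}}

```text
t: 10.75
position: [0.5609, -0.1856, 0.069]
ee_rot: [2.458, 1.955, 0.001]
force: [-4.9, 2.1, 10.4]
grip_width: 0.0616
grasp_force: 30.0
```

Request:
{"name": "step_arm", "arguments": {"series": "0 0 0.001 0 30; 0 0 0.001 0 30; 0 0 0.001 0 30; 0 0 0 0 30; 0 0 0 0 30; 0 0 0 0 30"}}

```text
t: 11.25
position: [0.5609, -0.1857, 0.0663]
ee_rot: [2.458, 1.955, 0.001]
force: [-5.3, 1.6, 12.8]
grip_width: 0.0615
grasp_force: 30.0
```

Request:
{"name": "step_arm", "arguments": {"series": "0 0 0.001 0 30; 0 0 0.001 0 30; 0 0 0 0 30; 0 0 0 0 30; 0 0 0 0 30"}}

```text
t: 11.67
position: [0.5609, -0.1856, 0.0648]
ee_rot: [2.458, 1.955, 0.001]
force: [-4.8, 2.3, 14.0]
grip_width: 0.0611
grasp_force: 30.0
```

Request:
{"name": "step_arm", "arguments": {"series": "0 0 0.001 0 30; 0 0 0 0 30; 0 0 0 0 30; 0 0 0 0 30"}}

```text
t: 12.0
position: [0.5609, -0.1856, 0.0647]
ee_rot: [2.457, 1.955, 0.001]
force: [-7.9, 2.7, 16.9]
grip_width: 0.0612
grasp_force: 30.0
```

Request:
{"name": "step_arm", "arguments": {"series": "0 0 0.001 0 30; 0 0 0.001 0 30; 0 0 0 0 30; 0 0 0 0 30; 0 0 0 0 30"}}

```text
t: 12.42
position: [0.5609, -0.1856, 0.0647]
ee_rot: [2.457, 1.955, 0.001]
force: [-10.5, 4.0, 23.9]
grip_width: 0.0614
grasp_force: 30.0
```

Request:
{"name": "step_arm", "arguments": {"series": "0 0 -0.003 0 80; 0 0 -0.001 0 80; 0 0 0 0 80; 0 0 0 0 80; 0 0 0 0 80; 0 0 -0.01 0 80; 0 0 -0.02 0 80; 0 0 -0.02 0 80; 0 0 -0.02 0 60; 0 0 0 0.115 60; 0 0 0 0.115 60; 0 0 0 0.115 60; 0 0 0 0.115 60; 0 0 0 0.115 60; 0 0 0 0.115 60; 0 0 0 0.115 60; 0 0 0 0 60; 0 0 0 0 60"}}

```text
t: 13.92
position: [0.5608, -0.1856, 0.1327]
ee_rot: [-3.027, -0.84, -0.0]
force: [-1.0, 0.0, -0.5]
grip_width: 0.0567
grasp_force: 0.0
```

```bash
python3 - <<'E'
from h import *
im=get_image("scene"); cv2.imwrite("pics/laid.png",cv2.resize(im[120:230,110:260],None,fx=5,fy=5,interpolation=cv2.INTER_CUBIC))
cv2.imwrite("pics/laid_full.png",im)
go(.5605,-.1843,77.0)
E
```

```text
turn -2.373 shift [0.0006 0.0012 0.    ] | pos [ 0.5608 -0.1856  0.1326] tooly -59.0 tilt 0.01 j6 0.61 base change 0.10
turn 0.768 shift [-0.0006 -0.0012  0.    ] | pos [ 0.5608 -0.1856  0.1326] tooly -59.0 tilt 0.01 j6 0.61 base change 0.10
```

View pics/laid.png

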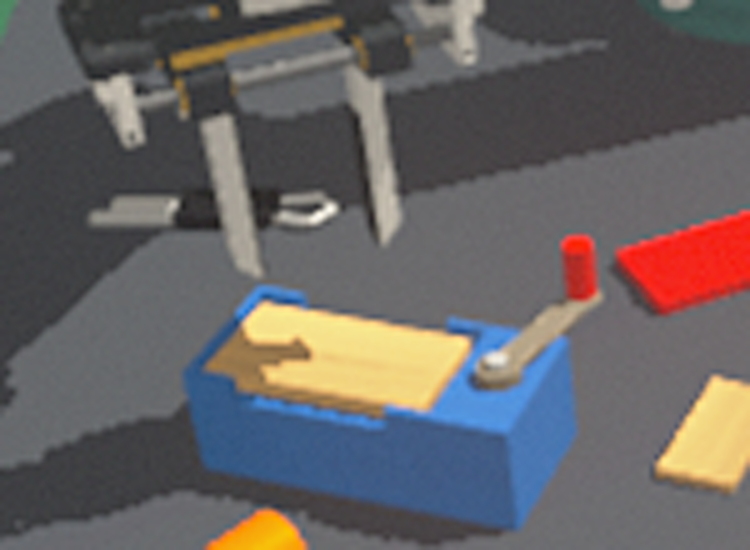

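The lid lies in the recess and looks home. I'll do one confirming press with the fingers spread along its length.

Request:
{"name": "step_arm", "arguments": {"series": "0 0 0 0.11 60; 0 0 0 0.11 60; 0 0 0 0.11 60; 0 0 0 0.11 60; 0 0 0 0.11 60; 0 0 0 0.11 60; 0 0 0 0.108 60; 0 0 0.014 0 60; 0 0 0.014 0 60; 0 0 0.014 0 60; 0 0 0.014 0 60; 0 0 0.002 0 60; 0 0 0.002 0 60; 0 0 0.001 0 60; 0 0 0 0 60; 0 0 0 0 60; 0 0 0 0 60"}}

```text
t: 15.38
position: [0.5613, -0.1858, 0.0725]
ee_rot: [3.121, -0.359, 0.003]
force: [-0.3, -0.9, -0.7]
grip_width: 0.0561
grasp_force: 0.0
```

Request:
{"name": "step_arm", "arguments": {"series": "0 0 0.001 0 60; 0 0 0.001 0 60; 0 0 0.001 0 60; 0 0 0 0 60; 0 0 0 0 60; 0 0 0 0 60"}}

```text
t: 15.88
position: [0.5613, -0.1858, 0.0713]
ee_rot: [3.12, -0.359, 0.004]
force: [-3.3, 1.4, 8.4]
grip_width: 0.0565
grasp_force: 4.3
```

Request:
{"name": "step_arm", "arguments": {"series": "0 0 0.001 0 60; 0 0 0.001 0 60; 0 0 0.001 0 60; 0 0 0 0 60; 0 0 0 0 60; 0 0 0 0 60"}}

```text
t: 16.38
position: [0.5614, -0.1858, 0.0712]
ee_rot: [3.12, -0.359, 0.005]
force: [-7.2, 3.5, 18.0]
grip_width: 0.0563
grasp_force: 9.4
```

Request:
{"name": "step_arm", "arguments": {"series": "0 0 -0.006 0 60; 0 0 -0.02 0 60; 0 0 -0.02 0 60; 0 0 -0.02 0 60; 0 0 -0.02 0 60; 0 0 -0.02 0 40; 0 0 0 0 40; 0 0 0 0 40"}}

```text
t: 17.05
position: [0.5614, -0.1858, 0.1725]
ee_rot: [3.12, -0.359, 0.005]
force: [-0.0, 0.2, -0.1]
grip_width: 0.04
grasp_force: 0.0
```

```bash
python3 - <<'E'
from h import *
a=np.degrees(np.arctan2(-.0671+.1008,.5141-.58)); print(a)
h=np.array([.5605,-.1843])+.086*np.array([np.cos(np.radians(77)),np.sin(np.radians(77))]); print("hinge",h)
k=plane("top",293.2,208.2,.095)[:2]; d=k-h; ang=np.degrees(np.arctan2(d[1],d[0])); print("knob",k,"r",np.hypot(*d),"ang",ang,"latch",np.radians(ang-167))
T=h+.072*d/np.hypot(*d); print(T); go(*T,ang+90)
E
```

```text
152.91566594633284
hinge [ 0.57984579 -0.10050417]
knob [ 0.51512601 -0.06728799] r 0.07274589080459058 ang 152.83170421600363 latch -0.24728341082716798
[ 0.51578961 -0.06762856]
turn 0.245 shift [-0.0946 -0.0843 -0.0003] | pos [ 0.5614 -0.1858  0.1725] tooly -103.1 tilt 0.17 j6 1.38 base change 0.29
turn -2.897 shift [ 0.0946  0.0843 -0.0003] | pos [ 0.5614 -0.1858  0.1725] tooly -103.1 tilt 0.17 j6 1.38 base change 0.29
```

Request:
{"name": "step_arm", "arguments": {"series": "0 0 0 0.1225 40; 0 0 0 0.1225 40; -0.0118 -0.0105 0 0 40; -0.0118 -0.0105 0 0 40; -0.0118 -0.0105 0 0 40; -0.0118 -0.0105 0 0 40; -0.0118 -0.0105 0 0 40; -0.0118 -0.0105 0 0 40; -0.0118 -0.0105 0 0 40; -0.0118 -0.0105 0 0 40; 0 0 0 0 40; 0 0 0 0 40; 0 0 0 0 40"}}

```text
t: 18.13
position: [0.5153, -0.0679, 0.1717]
ee_rot: [3.053, -0.737, 0.001]
force: [-0.1, 0.5, 0.8]
grip_width: 0.0373
grasp_force: 0.0
```

```bash
python3 - <<'E'
from h import *
im=get_image("scene"); cv2.imwrite("pics/pre.png",cv2.resize(im[100:230,130:280],None,fx=4.5,fy=4.5,interpolation=cv2.INTER_CUBIC))
go(.5158,-.0676,242.8)
E
```

```text
turn 0.000 shift [ 0.0001 -0.0007 -0.    ] | pos [ 0.5154 -0.0682  0.1715] tooly -117.2 tilt 0.04 j6 1.80 base change 0.11
turn -3.141 shift [-0.0001  0.0007 -0.    ] | pos [ 0.5154 -0.0682  0.1715] tooly -117.2 tilt 0.04 j6 1.80 base change 0.11
```

View pics/pre.png

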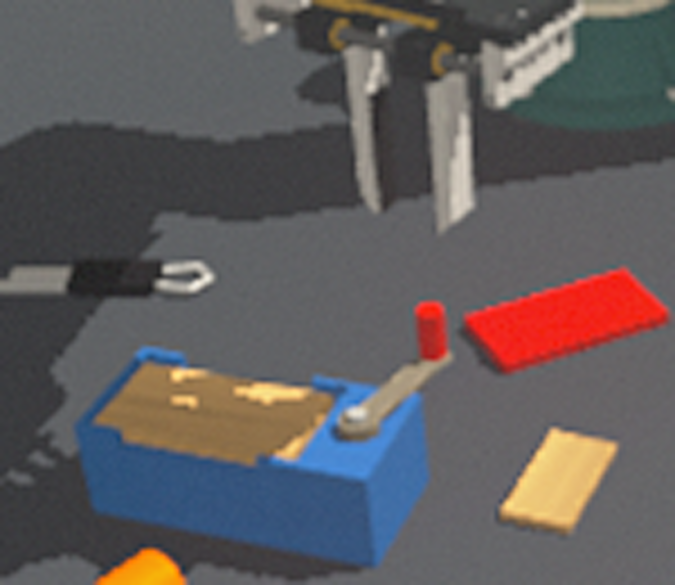

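The lid sits level just below the rim corners, and the jaws hang above the knob at (430,330). Descending around it.

Request:
{"name": "step_arm", "arguments": {"series": "0 0 0.01 0 40; 0 0 0.01 0 40; 0 0 0.01 0 40; 0 0 0.01 0 40; 0 0 0.01 0 40; 0 0 0.01 0 40; 0 0 0.01 0 40; 0 0 0.008 0 40; 0 0 0.006 0 40; 0 0 0 0 40; 0 0 0 0 28; 0 0 0 0 28; 0 0 0 0 28; 0 0 0 0 28"}}

```text
t: 19.35
position: [0.5156, -0.0678, 0.0883]
ee_rot: [-3.054, 0.738, -0.002]
force: [0.9, 0.1, -0.3]
grip_width: 0.0266
grasp_force: 0.0
```

Request:
{"name": "step_arm", "arguments": {"series": "0.0004 0.0072 0 -0.1 28; 0.0004 0.0072 0 -0.1 28; 0.0004 0.0072 0 -0.1 28; 0.0004 0.0072 0 -0.1 28; 0.0004 0.0072 0 -0.1 28; 0.0004 0.0072 0 -0.1 28; 0.0004 0.0072 0 -0.1 28; 0.0004 0.0072 0 -0.1 28; 0.0004 0.0072 0 -0.1 28; 0.0004 0.0072 0 -0.1 28; 0 0 0 0 28; 0 0 0 0 28"}}

```text
t: 20.35
position: [0.5174, -0.1371, 0.0878]
ee_rot: [3.035, 0.812, 0.001]
force: [0.1, -0.6, -0.4]
grip_width: 0.0263
grasp_force: 0.0
```

Request:
{"name": "step_arm", "arguments": {"series": "0.0004 0.0072 0 -0.1 28; 0.0004 0.0072 0 -0.1 28; 0.0004 0.0072 0 -0.1 28; 0.0004 0.0072 0 -0.1 28; 0.0004 0.0072 0 -0.1 28; 0.0004 0.0072 0 -0.1 28; 0.0004 0.0072 0 -0.1 28; 0 0 0 0 28; 0 0 0 0 28; 0 0 0 0 28"}}

```text
t: 21.18
position: [0.5552, -0.168, 0.0875]
ee_rot: [-2.572, -1.804, 0.0]
force: [0.0, 0.7, -0.1]
grip_width: 0.0265
grasp_force: 0.0
```

```bash
python3 - <<'E'
from h import *
a=np.radians(257); h=np.array([.5798,-.1005]); T=h+.072*np.array([np.cos(a),np.sin(a)])
s=read_state(); d=s['position'][:2]-h; print("r",np.hypot(*d),"angle of TCP as latch",(np.arctan2(d[1],d[0])-np.radians(167))%6.2832)
go(*T,347); print(s['force'])
E
```

```text
r 0.07184550782086649 angle of TCP as latch 1.447905432252858
turn -0.121 shift [-0.0007  0.0088 -0.    ] | pos [ 0.5552 -0.168   0.0875] tooly -19.9 tilt 0.01 j6 -0.04 base change 0.10
turn 3.021 shift [ 0.0007 -0.0088 -0.    ] | pos [ 0.5552 -0.168   0.0875] tooly -19.9 tilt 0.01 j6 -0.04 base change 0.10
[ 0.04286127  0.69518827 -0.0722082 ]
```

Request:
{"name": "step_arm", "arguments": {"series": "0.0004 0.0072 0 -0.1 28; 0.0004 0.0072 0 -0.1 28; 0 0 0 0 28; 0 0 0 0 28; 0 0 0 0 28"}}

```text
t: 21.6
position: [0.5691, -0.1716, 0.0875]
ee_rot: [-2.379, -2.051, 0.0]
force: [0.1, -0.1, -0.5]
grip_width: 0.0262
grasp_force: 0.0
```

Request:
{"name": "step_arm", "arguments": {"series": "0 -0.004 0 0 32; 0 0 0 0 36; 0 0 0 0 36; 0 0 -0.015 0 36; 0 0 -0.02 0 36; 0 0 -0.025 0 36; 0 0 -0.025 0 36; 0 0 -0.025 0 36; 0 0 -0.025 0 36; 0.025 0 0 0 36; 0.03 0 0 0 36; 0.03 0 0 0 36; 0.03 0 0 0 36; 0.03 0 0 0 36; 0.03 0 0 0 36; 0.03 0 0 0 36; 0 0 0 0 36; 0 0 0 0 36"}}

```text
t: 23.1
position: [0.595, 0.0329, 0.2224]
ee_rot: [2.374, 2.057, -0.0]
force: [0.4, -0.3, 0.2]
grip_width: 0.0341
grasp_force: 0.0
```

```bash
python3 - <<'E'
from h import *
im=get_image("scene"); t=get_image("top")
a=cv2.resize(im[130:230,130:260],None,fx=4,fy=4,interpolation=cv2.INTER_CUBIC)
cv2.imwrite("pics/end.png",a); cv2.imwrite("pics/endtop.png",t)
h=np.array([.5798,-.1005])
for n,z,I in(("top",.097,t),("scene",.0845,im)):
    l,c=comps(mask(I,(0,150,100),(8,255,255)),8)
    for i,ar,ce in c:
        k=plane(n,*ce,z)[:2]; d=k-h
        if np.hypot(*d)<.1: print(n,ar,ce,k,np.hypot(*d),"latch",(np.arctan2(d[1],d[0])-np.radians(167))%6.2832)
E
```

```text
top 29 [328.2 191.8] [ 0.5647118  -0.16980659] 0.07092994983204601 latch 1.5833462951021025
scene 74 [181.4 182.9] [ 0.56398055 -0.1698444 ] 0.07112595200615883 latch 1.5734133723123982
```

View pics/end.png

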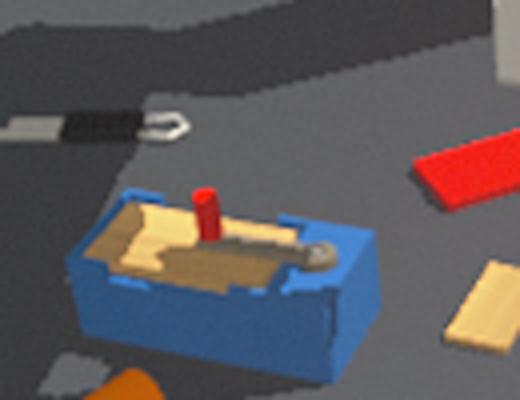

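The lid is level in the recess, and the latch points along it (knob at crop (207,215), about 1.58 rad). The arm is clear, so I'm handing in.

```bash
python3 -c "
from rig import *
print(sign_off())"
```

```text
the job is handed in; nothing more can be done
None
```

The lid is pressed home in the lockbox, the latch is swung along it to about 1.58 rad, the arm is clear, and the job is handed in; no verdict came back.

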